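# Shut and pin the door of a loaded CubeSat deployer

## Task

The small satellite is loaded in its deployer and stands on the pusher spring. Swing the deployer's door down onto it, then take the blue locating pin from the rack and push it down through the hole in the door's lug and the hole in the latch bracket below until its shoulder has pressed the door fully shut. The spring lifts the door again if you let go, so finish still gripping the pin and pressing the door shut with it, ready for a colleague to drive the latch screws; the gripper must not touch the satellite, and the other pins and things on the bench stay where they are.

Things in the scene. Friction and masses are not known exactly. Their poses are not given: they have to be found in the camera images.
- hinge (a point): Middle of the door's hinge axis, fixed on the deployer, 170.5 mm above the bench. z is up, y along the hinge axis, -x points level from the hinge across the mouth to the latch side. The pin hole lies 150 mm from the axis along -x.
- door (a joint): Door angle in rad: 0 fully shut (level, on the rim), 1.57 straight up, 2.05 its stop. The hinge is stiff (0.18 N m of friction): the door stays where it is left. At about 0.11 rad a foot under its middle meets the satellite; from there the satellite's spring pushes back, and shutting the door fully takes about 10 N down at the lug. Let go, it springs back to about 0.09 rad.
- door_face (a point): Point on the door's outer face (its top when shut), mid-width, 105 mm from the hinge axis: a good place to push. Its z axis points out of that face, -x from hinge to lug. The door is an aluminium plate 8 mm thick (hinge axis in mid-thickness), 122 mm wide, reaching 126 mm from the axis; a lug 44 mm wide in the middle of its free edge reaches 170 mm.
- lug_hole (a point): Centre of the pin hole in the door's lug, on the outer face, 150 mm from the hinge axis; the hole is round, 12 mm wide, through the 8 mm thick lug. It moves with the door; axes as door_face.
- bracket_hole (a point): Centre of the upper mouth of the pin hole in the deployer's latch bracket, fixed, 166.5 mm above the bench; the hole is round, vertical, 10.5 mm wide, through the 12 mm thick bracket, open below. With the door shut the lug lies flat on the bracket and both holes are in line, the lug's outer face then being 8 mm above this point. Axes as hinge.
- pin_grip (a point): Middle of the locating pin's blue head, the place to grip it: 28 mm above its shoulder's underside. Pin (60 g): head 18 mm in diameter, 6 to 50 mm above the shoulder's underside; steel shoulder disc 24 mm wide, 6 mm thick; shank 8 mm in diameter, 32 mm long below it, last 6 mm tapered. z up the pin. It starts standing in the rack, its shoulder's underside 45 mm above the bench.
- pin_tip (a point): Lower tip of the locating pin's shank, 32 mm below the underside of its shoulder.
- pin: The locating pin as a whole; origin at the centre of its shoulder's underside.
- rack: White plastic pin rack fixed to the bench, 190 x 56 x 45 mm; origin at the centre of its underside, x along the row of its three holes (10 mm wide, 62 mm apart, 40 mm deep). The blue pin and two pins of the same shape, with red and yellow heads, stand in these holes, in any order.
- red_pin: Pin like the locating pin but with a red head; stays in the rack.
- yellow_pin: Pin like the locating pin but with a yellow head; stays in the rack.
- hygrometer: Small grey thermo-hygrometer, 75 mm wide and 88 mm high, standing on the bench; origin on the bench under it. A bystander.
- driver: Screwdriver with a blue handle lying on the bench left of the deployer; a bystander.
- satellite: The 1U satellite in the deployer, 97 x 97 x 113 mm, 1 kg, white with black solar cells, free to sink on its spring; its top is about 1.5 mm below the rim while the door is open. Origin at the centre of its underside. Not to be touched by the gripper.
- deployer: Bare aluminium box fixed to the bench, about 122 x 122 mm, mouth upward, rim 166.5 mm above the bench; origin at the centre of its underside, axes as hinge (hinge at +x 72 mm, latch bracket at -x).
There are look-alikes about, which are no part of the job. What is shaped like the pin but green is not meant.

How it is judged:
By the outcome, as a careful person would: the job done as asked, in the order asked, and still so for the second after the job is handed in, while the arm keeps its last pose, push and grip.
It also fails if it takes over 61 s, if anything falls off the work surface, if the arm or the gripper's body presses on something with over 40 N, if the wrist force passes 120 N, or if a joint passes its speed limit or range.

## Robot

A 7-joint arm with a two-finger parallel gripper is mounted at the origin on the work surface. World frame = base frame: x ahead of the robot, y to its left, z up, the work surface at z = 0. Lengths are in m, angles in rad, forces in N, time in s.
With the tool pointing down it reaches from about 0.425 to 1.025 m from the base axis. Payload 9.4 kg.
Tool frame: the origin (TCP) lies midway between the tips of the shut fingers; the grasp point (between the pads) lies arm.grip_point_offset behind it (arm.grip_point_offset is the distance from the TCP to the grasp point, in m); z points along the fingers, y is the direction in which the jaws open and shut (so a half turn about z gives the same grasp; the last joint's range is limited). The gripper opens to 85 mm and grips with 20 to 120 N. Pads are 22 mm wide; open, the fingers measure 114 mm over their backs; the gripper's body (76 mm by 85 mm) begins 54 mm behind the grasp point. The pads swing forward as they close: fully open they stand 13 mm farther back than shut.
Start: joints at [1.076, 0.599, -0.003, 1.599, 0.002, 0.943, -0.08], TCP at [0.294, -0.663, 0.231] pointing down, gripper open.
Joint ranges: [-2.57, 2.57], [-0.35, 1.97], [-1.29, 1.29], [0.11, 2.56], [-1.05, 4.19], [0.11, 1.86], [-2.63, 2.63]. Speed limits (rad/s): [2.22, 2.22, 3.01, 3.01, 3.14, 3.14, 3.14].

## Interface

Orientations are given as a rotation vector (axis times angle).
In Python, from plant import monitor, viewer, hand_in, regions_of, arm gives the robot as it stands. The module is installed in compiled form; this text tells all that it offers.
- The arm moves only by the tool drive_tool, never from a script. Its argument "steps" is a list of rows, each a list of 6 numbers: the shift along the world's x, y, z in cm, then the turn, a rotation vector about the world's x, y, z in degrees. A call has 1 to 20 rows; each row is the pose to reach, as a shift and turn from the pose commanded when the call began; what a row does not reach only later rows make up. A row lasts 1/8 s, in which the tool goes at most 62.5 mm and 10.7 degrees, less where a joint would pass 70% of its speed; a pose out of reach is approached as far as the arm can. A call with a gripper value outside its range is refused whole. "hand" is the finger opening in cm, from 0 to 8.54, set as the call begins (left out, the last holds). The fingers move at their own pace and stop on an object; "force" is the grip in N (left out, the last holds). Time passes only in rows, so rows that repeat a pose let the fingers close. It gives the time, the measured TCP pose, the force and the opening at its end, in the units of the state.
- monitor.get_state(): the state, without advancing time (a new reading comes with each control period).
- viewer.camera(name): name is "scene" or "side" or "wrist"; returns a dict with "image" (400x640x3 uint8, blue, green, red), "range_z" (400x640 float32, m along the optical axis (not along the pixel's ray), 0 where there is no reading), "vertical_fov" (degrees; the focal length in pixels is half the picture's height over the tangent of half this angle, whatever the lens; pixels are square), "cx", "cy" (the principal point, pixels), "pose" (4x4, takes a point from camera to world coordinates). Camera axes: x right, y down, z forward; pixel columns grow to the right and rows downward; lengths in m; the calibration is good to about 2 mm. The wrist camera is an equidistant fisheye: a pixel r from the principal point sees the ray r / f radians off the axis. A picture is of the moment at which its call begins.
- hand_in(): hands the job in, once; it reports no verdict.
Trained networks look in the newest picture that a camera, given by its name, has taken for a name from the list of things; names that differ only in an ending like _2 or _b are one class to them, and where a whole thing is asked for, a point or a joint stands for the part that bears it (a point fixed in the world has none). Each returns a list of dicts, best first, with "p" (0 to 1); they miss things now and then, are a little off and sometimes report something else, mostly with a low value. They report only what shows in the picture. A call takes as long as a camera call. They do not tell look-alikes from the thing itself.
- regions_of(camera, query): "region" (400x640 bool, what is visible of it) and "bbox" ([left, top, right, bottom] in pixels, round what is visible of it).
The state is a dict: "time": time; "q": joint angles; "joint_vel": joint speeds; "effort": joint torques, N m; "eef_pos": TCP position; "tool_rot": TCP orientation; "wrist_force": force on the tool from outside, world axes, zero at the start; "ft_torque": the same for the moment, N m; "finger_gap": opening from 0.0 (shut) to 1.0 (fully open).
Only numpy, scipy, OpenCV 4.12 (cv2) and the standard library are available. Lean on these libraries where they do the work, as an engineer would, in place of code of your own. Each camera call takes 0.05 s, during which the arm holds its last target.

## Working session

There is one attempt and no reset: what is moved stays moved. The work goes in short steps, Python scripts to look and compute and a tool call to move; the robot and the scene stay as the last step left them, time stands still between calls to the robot, and variables do not carry over. Pictures are saved under pics/ and viewed, and the job is handed in when it is done.

Besides the shell and the picture viewer there is one more tool, called as a command line: name --pt "numbers of a row" for each row, then --argument value for the rest. drive_tool: Moves the arm, as the interface text tells. Its arguments: {"type":"object","properties":{"steps":{"type":"array"},"hand":{"type":"number"},"force":{"type":"number"}},"required":["steps"]}

```bash
mkdir -p pics; cat > h.py <<'E'
import numpy as np, cv2
from plant import monitor, viewer, hand_in, regions_of, arm
def cam(n,save=None):
    c=viewer.camera(n)
    if save: cv2.imwrite('pics/'+save,c['image'])
    return c
def pts(c,wrist=False):
    h,w=c['range_z'].shape; f=h/2/np.tan(np.radians(c['vertical_fov'])/2)
    u,v=np.meshgrid(np.arange(w),np.arange(h)); x=(u-c['cx']);y=(v-c['cy'])
    z=c['range_z']
    if wrist:
        r=np.hypot(x,y)+1e-9; k=np.tan(r/f)/r; X=x*k*z;Y=y*k*z
    else: X=x/f*z;Y=y/f*z
    P=np.stack([X,Y,z,np.ones_like(z)],-1)@c['pose'].T
    P=P[...,:3].copy(); P[z<=0]=np.nan
    return P
def proj(c,p):
    q=np.linalg.inv(c['pose'])@np.append(p,1); f=c['image'].shape[0]/2/np.tan(np.radians(c['vertical_fov'])/2)
    return q[0]/q[2]*f+c['cx'],q[1]/q[2]*f+c['cy']
E
python3 - <<'E'
from h import *
s=monitor.get_state(); print(s['time'],s['eef_pos'],s['tool_rot'],s['wrist_force'],arm.grip_point_offset)
for n in ['scene','side','wrist']:
    c=cam(n,n+'0.png'); print(n,c['vertical_fov'],c['pose'].round(3).tolist())
    P=pts(c,n=='wrist'); np.save(n+'0.npy',P)
    for q in ['pin','red_pin','yellow_pin','rack','door','deployer','driver','hygrometer','satellite']:
        for r in regions_of(n,q)[:4]:
            m=r['region']; print(' ',q,round(r['p'],2),[int(b) for b in r['bbox']],np.nanmedian(P[m],0).round(3) if m.any() else '')
E
```

```text
0.0 [ 0.29393954 -0.66220294  0.23038513] [-3.07179622e+00 -6.51184420e-01  7.25246530e-04] [-0.02183022 -0.36055442  0.84569215] 0.0187
scene 50.1754747846722 [[-0.037, 0.63, -0.776, 1.516], [0.999, 0.039, -0.016, 0.018], [0.02, -0.776, -0.631, 0.89], [0.0, 0.0, 0.0, 1.0]]
  pin 0.39 [206, 197, 218, 215] [ 0.585 -0.298  0.065]
  red_pin 0.68 [210, 185, 218, 197] [ 0.525 -0.297  0.075]
  yellow_pin 0.45 [221, 173, 225, 186] [ 0.462 -0.298  0.075]
  rack 0.67 [205, 178, 231, 234] [ 0.573 -0.286  0.044]
  door 0.92 [358, 124, 393, 190] [0.562 0.159 0.247]
  door 0.68 [303, 123, 389, 246] [0.609 0.114 0.163]
  deployer 0.68 [304, 123, 396, 243] [0.609 0.115 0.163]
  driver 0.67 [421, 178, 428, 199] [0.412 0.349 0.024]
  hygrometer 0.8 [252, 234, 280, 269] [ 0.737 -0.121  0.057]
  satellite 0.88 [315, 172, 359, 229] [0.613 0.07  0.165]
  satellite 0.56 [305, 122, 394, 245] [0.609 0.109 0.161]
side 53.50226817506313 [[0.992, -0.075, 0.105, 0.503], [-0.129, -0.577, 0.807, -0.848], [-0.0, -0.813, -0.582, 0.731], [0.0, 0.0, 0.0, 1.0]]
  pin 0.6 [316, 289, 325, 312] [ 0.58  -0.304  0.073]
  pin 0.55 [344, 341, 383, 365] [ 0.654 -0.395  0.017]
  red_pin 0.5 [285, 295, 298, 317] [ 0.519 -0.304  0.073]
  red_pin 0.23 [258, 298, 268, 318] [ 0.458 -0.306  0.074]
  yellow_pin 0.52 [260, 300, 268, 320] [ 0.458 -0.306  0.07 ]
  rack 0.68 [247, 297, 339, 342] [ 0.515 -0.322  0.043]
  door 0.56 [263, 98, 311, 165] [0.553 0.155 0.24 ]
  deployer 0.8 [263, 97, 335, 239] [0.567 0.082 0.165]
  deployer 0.52 [248, 297, 335, 336] [ 0.517 -0.321  0.044]
  driver 0.72 [232, 165, 267, 173] [0.403 0.347 0.019]
  hygrometer 0.85 [355, 227, 372, 268] [ 0.718 -0.139  0.049]
  satellite 0.73 [282, 160, 324, 197] [0.578 0.066 0.165]
  satellite 0.67 [265, 98, 310, 161] [0.554 0.155 0.241]
wrist 65.70646984690485 [[0.405, -0.878, -0.256, 0.359], [-0.914, -0.389, -0.113, -0.634], [-0.0, 0.28, -0.96, 0.374], [0.0, 0.0, 0.0, 1.0]]
```

```bash
python3 - <<'E'
import cv2
a=cv2.imread('pics/scene0.png'); b=cv2.imread('pics/side0.png')
cv2.imwrite('pics/scene0c.png',cv2.resize(a[100:290,180:450],None,fx=2.9,fy=2.9,interpolation=cv2.INTER_CUBIC))
cv2.imwrite('pics/side0c.png',cv2.resize(b[80:380,200:420],None,fx=2,fy=2,interpolation=cv2.INTER_CUBIC))
cv2.imwrite('pics/side0d.png',cv2.resize(b[270:380,240:400],None,fx=5,fy=5,interpolation=cv2.INTER_CUBIC))
E
```

```text
(no output)
```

View pics/scene0c.png

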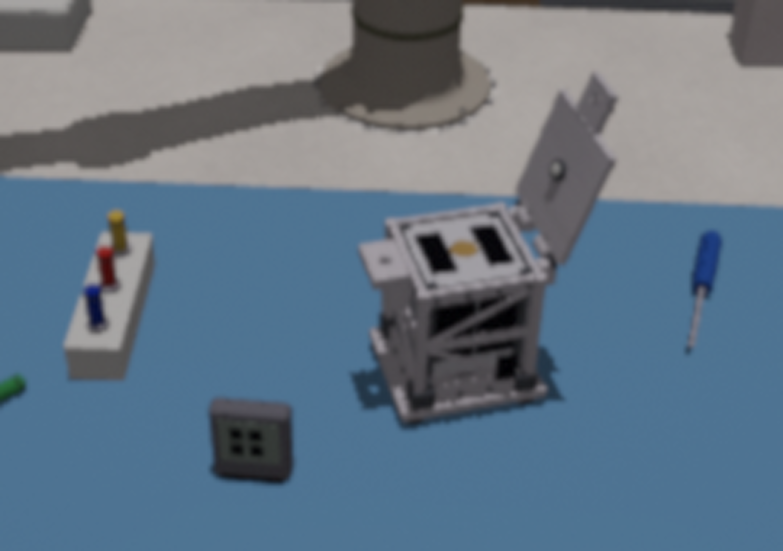

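View pics/side0c.png

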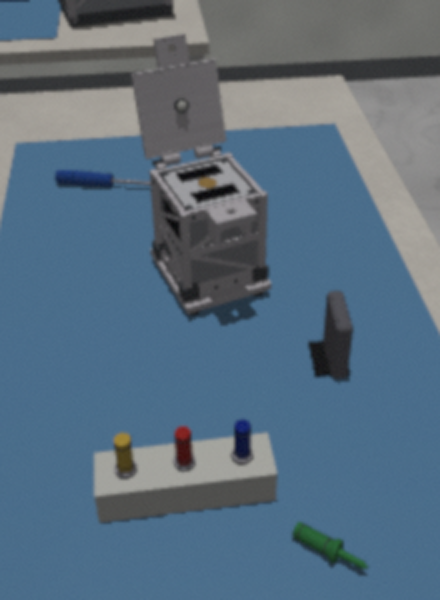

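View pics/side0d.png

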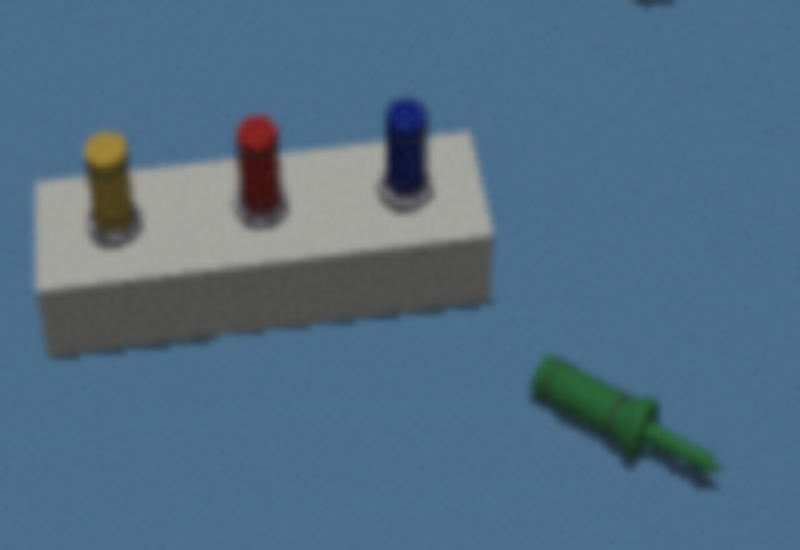

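```bash
ls; ls pics
```

```text
h.py
pics
scene0.npy
side0.npy
wrist0.npy
scene0.png
scene0c.png
side0.png
side0c.png
side0d.png
wrist0.png
```

Candidates for the pin: blue pin (side 321,300), red (291,306), yellow (261,310), the green look-alike lying at (365,355), and the blue-handled driver (249,169). The crop confirms that the blue-headed pin standing at the rack's right end is the one. Next I'll measure the deployer, door and pin.

```bash
python3 - <<'E'
from h import *
for n in ['scene','side']:
    P=np.load(n+'0.npy'); im=cv2.imread(f'pics/{n}0.png')
    m=(P[...,2]>0.158)&(P[...,2]<0.176)&(P[...,0]>.4)&(P[...,0]<.8)&(P[...,1]>-.15)&(P[...,1]<.25)
    Q=P[m]; print(n,m.sum(),np.median(Q[:,2]))
    R=cv2.minAreaRect((Q[:,:2]*1000).astype(np.float32)); print('rim',R)
    # bev
    d=(P[...,2]>0.185)&(P[...,0]>.4)&(P[...,0]<.75)&(P[...,1]>.05)&(P[...,1]<.35)
    D=P[d]; c=np.median(D,0); 
    for _ in range(5):
        k=D[:]; c=k.mean(0); u,s,v=np.linalg.svd(k-c,full_matrices=False); nrm=v[2]; e=abs((D-c)@nrm); D=D[e<max(.006,0)] if (e<.006).sum()>50 else D
    nrm=nrm*np.sign(nrm[2]) ; print('door',len(D),c.round(4),nrm.round(3),'yaw',np.degrees(np.arctan2(nrm[1],nrm[0])),'elev',np.degrees(np.arcsin(nrm[2])),D.max(0),D.min(0))
    hsv=cv2.cvtColor(im,cv2.COLOR_BGR2HSV)
    for nm,(lo,hi) in dict(blue=((110,150,40),(130,255,255)),red=((0,150,40),(8,255,255)),yel=((15,120,60),(32,255,255))).items():
        mm=cv2.inRange(hsv,lo,hi)>0; mm&=(P[...,1]<-.2)&(P[...,2]>.045)&(P[...,2]<.12)
        q=P[mm]; print(nm,mm.sum(),np.median(q,0).round(4),q.min(0).round(4),q.max(0).round(4))
    m=(abs(P[...,2]-.045)<.004)&(P[...,1]<-.2)&(P[...,1]>-.45)&(P[...,0]>.38)&(P[...,0]<.72)
    print('rack',cv2.minAreaRect((P[m][:,:2]*1000).astype(np.float32)))
    # hole region
    # bev rim
    b=np.zeros((300,300),np.uint8)
    for q in Q: 
        i=int((q[0]-.45)*1000);j=int((q[1]+.05)*1000)
        if 0<=i<300 and 0<=j<300:b[299-j,i]=255
    cv2.imwrite(f'pics/bev_{n}.png',cv2.resize(b,None,fx=2,fy=2,interpolation=0))
E
```

```text
scene 1586 0.16619884296887982
rim ((585.78125, 58.974239349365234), (126.00823211669922, 173.90223693847656), 17.170215606689453)
door 1234 [0.561  0.1598 0.252 ] [ 0.289 -0.905  0.311] yaw -72.28945658895 elev 18.141245077043642 [0.62100544 0.19285199 0.33200603] [0.49055426 0.12059241 0.18504308]
blue 39 [ 0.5865 -0.2949  0.0842] [ 0.5812 -0.2994  0.0573] [ 0.591  -0.291   0.0973]
red 33 [ 0.5249 -0.2957  0.0838] [ 0.5184 -0.3019  0.0579] [ 0.5301 -0.291   0.0979]
yel 39 [ 0.4639 -0.2975  0.0785] [ 0.4579 -0.3037  0.0542] [ 0.4701 -0.2933  0.0972]
rack ((518.3270263671875, -299.0608825683594), (193.63345336914062, 57.75804138183594), 0.5734249353408813)
side 1458 0.1655486922034351
rim ((584.541748046875, 59.42911148071289), (122.56273651123047, 178.1105499267578), 18.091413497924805)
door 1911 [0.5537 0.157  0.2479] [ 0.283 -0.91   0.304] yaw -72.74712357359381 elev 17.72049145508675 [0.61776579 0.18972922 0.33062671] [0.4927421  0.11912196 0.18512774]
blue 101 [ 0.5804 -0.3039  0.0882] [ 0.5732 -0.3082  0.0585] [ 0.588  -0.2907  0.0967]
red 71 [ 0.5191 -0.3053  0.081 ] [ 0.5128 -0.3083  0.0577] [ 0.524  -0.2941  0.0971]
yel 108 [ 0.4576 -0.3064  0.0835] [ 0.4513 -0.3094  0.0559] [ 0.464  -0.2926  0.0968]
rack ((519.3081665039062, -298.04058837890625), (190.00230407714844, 59.5299072265625), 1.0477561950683594)
```

```bash
python3 - <<'E'
import cv2,numpy as np
a=cv2.imread('pics/bev_scene.png');b=cv2.imread('pics/bev_side.png')
a=cv2.resize(a,(395,395));b=cv2.resize(b,(395,395));cv2.imwrite('pics/bev.png',np.hstack([a,b]))
E
```

```text
(no output)
```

View pics/bev.png

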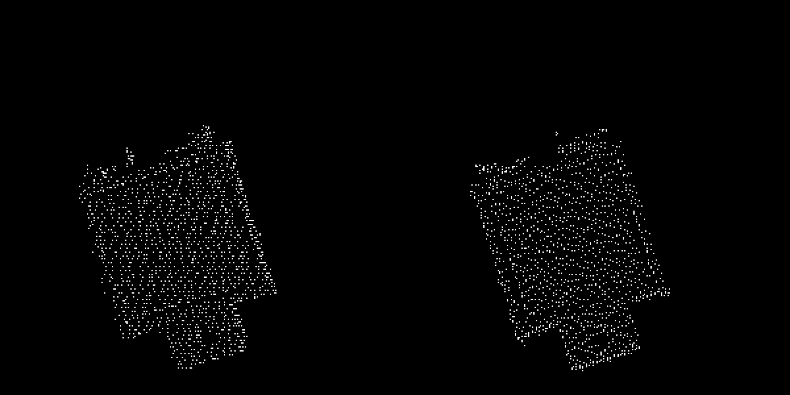

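```bash
cat >> h.py <<'E'
def ray(c,u,v,zp,wrist=False):
    f=c['image'].shape[0]/2/np.tan(np.radians(c['vertical_fov'])/2)
    x=u-c['cx'];y=v-c['cy']
    if wrist:
        r=np.hypot(x,y)+1e-9; d=np.array([x/r*np.sin(r/f),y/r*np.sin(r/f),np.cos(r/f)])
    else: d=np.array([x/f,y/f,1])
    d=c['pose'][:3,:3]@d; o=c['pose'][:3,3]; return o+d*(zp-o[2])/d[2]
E
python3 - <<'E'
from h import *
big=[]
for n,(u0,v0) in dict(scene=(312.8,190),side=(315.5,185.5)).items():
    c=cam(n); g=cv2.cvtColor(c['image'],cv2.COLOR_BGR2GRAY)
    w=g[int(v0)-6:int(v0)+7,int(u0)-6:int(u0)+7]; print(w)
    big.append(cv2.resize(c['image'][int(v0)-25:int(v0)+25,int(u0)-25:int(u0)+25],(395,395),interpolation=cv2.INTER_CUBIC))
    ww=np.clip(np.median(w)-12-w[3:10,3:10].astype(float),0,None); vv,uu=np.mgrid[3:10,3:10]
    u=(ww*uu).sum()/ww.sum()+int(u0)-6; v=(ww*vv).sum()/ww.sum()+int(v0)-6
    print(n,u,v,ray(c,u,v,.1665), ray(c,u,v,.1615))
cv2.imwrite('pics/holes.png',np.hstack(big))
a=np.radians(17.6)
xh=np.array([-np.sin(a),np.cos(a)]);yh=np.array([-np.cos(a),-np.sin(a)])
for n in ['scene','side']:
    P=np.load(n+'0.npy').reshape(-1,3); P=P[np.isfinite(P).all(1)]
    Q=P[(abs(P[:,2]-.1655)<.004)&(abs(P[:,0]-.58)<.15)&(abs(P[:,1]-.06)<.15)]
    s=Q[:,:2]@xh;t=Q[:,:2]@yh
    print(n,'s range',np.percentile(s,[.3,99.7]),'t',np.percentile(t,[1,99]),'bracket t',np.percentile(t[s<s.min()+.03],[1,99]))
    D=P[(P[:,2]>.19)&(abs(P[:,0]-.56)<.12)&(abs(P[:,1]-.16)<.09)]
    t=D[:,:2]@yh; print('door t',np.percentile(t,[1,99]),'lug t',np.percentile(t[D[:,2]>.3],[1,99]), 'lug top', np.percentile(D[:,2],99.5))
E
```

```text
[[145 147 150 153 154 155 154 154 154 153 149 151 152]
 [154 155 157 157 157 157 157 156 157 156 152 149 152]
 [155 156 158 158 157 156 156 155 156 157 155 150 152]
 [152 156 157 158 155 151 149 151 153 155 156 152 149]
 [147 155 156 156 149 137 131 135 143 150 156 154 150]
 [139 153 156 154 141 120 109 113 127 145 154 155 152]
 [128 148 155 154 142 123 112 116 130 146 154 156 153]
 [118 144 154 155 151 143 139 140 145 152 155 156 155]
 [110 139 153 156 156 155 154 154 154 155 155 155 155]
 [102 127 148 155 157 157 157 156 156 156 155 155 155]
 [100 112 139 152 156 157 157 154 152 152 151 148 148]
 [102 102 127 145 150 151 150 144 137 134 130 125 122]
 [105  99 109 125 129 126 124 118 110 104  99  94  90]]
scene 312.32978723404256 189.3404255319149 [ 0.60698938 -0.00579748  0.1665    ] [ 0.60070868 -0.00595894  0.1615    ]
[[135 137 134 138 147 143 134 133 142 143 139 141 146]
 [150 142 134 132 140 143 141 140 147 146 142 144 148]
 [142 143 139 141 147 147 143 143 148 150 148 148 149]
 [148 145 140 141 148 150 147 149 149 151 150 150 151]
 [149 151 148 148 149 148 146 144 148 150 151
[... 255 characters left out ...]
 148 146 143 140 132 119 112]
 [153 153 151 146 144 140 135 126 115 106  97  89  85]
 [143 142 136 126 114 107 100  92  87  80  77  77  76]
 [116 112 100  90  85  82  79  76  75  75  76  76  76]]
side 315.1918604651163 185.3081395348837 [ 0.60618966 -0.00606163  0.1665    ] [0.60710666 0.00138806 0.1615    ]
scene s range [-0.20740249 -0.03976295] t [-0.63681535 -0.51789951] bracket t [-0.60551197 -0.54875085]
door t [-0.63874336 -0.51717342] lug t [-0.60033154 -0.55501516] lug top 0.3302576443420363
side s range [-0.20716032 -0.03932216] t [-0.63417736 -0.51682095] bracket t [-0.6031687  -0.54798169]
door t [-0.6362056  -0.51618845] lug t [-0.59862557 -0.55489985] lug top 0.3290167913506616
```

View pics/holes.png

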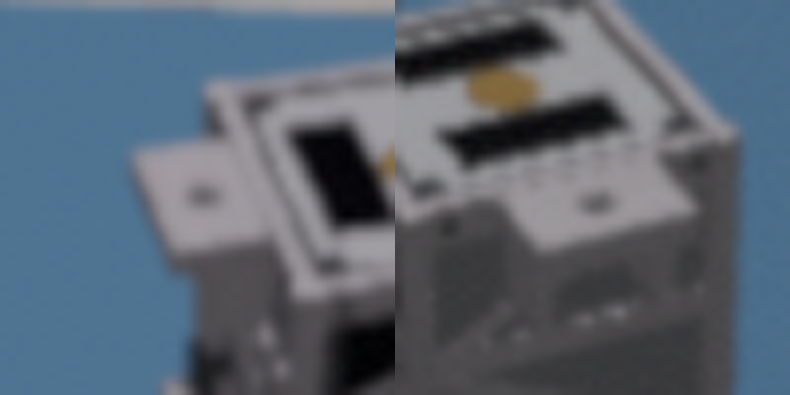

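drive_tool --pt "1 4 5 0 0 -1" --pt "3 8 9 0 0 -2" --pt "6 12 13 0 0 -3" --pt "9 16 17 0 0 -4" --pt "12 21 19 0 0 -5" --pt "15 26 20 0 0 -6" --pt "18 31 20 0 0 -6" --pt "21 36 20 0 0 -6" --pt "23 41 20 0 0 -6" --pt "25 46 20 0 0 -6" --pt "26 51 20 0 0 -6" --pt "26 56 20 0 0 -6" --pt "26 61 20 0 0 -6" --pt "26 66 20 0 0 -6" --pt "26 71 20 0 0 -6" --pt "25 76 20 0 0 -6" --pt "25 81 20 0 0 -6" --pt "24 86 20 0 0 -6" --pt "24 90 20 0 0 -6" --pt "24 90 20 0 0 -6" --hand 0 --force 60

```text
time: 4.1
eef_pos: [0.5331, 0.2409, 0.4311]
tool_rot: [-3.1, -0.498, 0.001]
wrist_force: [-0.4, -1.1, -0.5]
finger_gap: -0.002
```

```bash
python3 - <<'E'
from h import *
s=monitor.get_state(); print(s['time'],s['eef_pos'],s['tool_rot'],s['finger_gap'],s['wrist_force'])
cam('scene','scene1.png');cam('wrist','wrist1.png')
a=cv2.imread('pics/scene1.png')
cv2.imwrite('pics/scene1c.png',cv2.resize(a[60:260,220:460],None,fx=2.9,fy=2.9))
E
```

```text
4.1 [0.53313238 0.2409355  0.43112658] [-3.10039617e+00 -4.97894342e-01  5.60124875e-04] -0.001834917873855658 [-0.3720687  -1.07140572 -0.46267862]
```

View pics/scene1c.png

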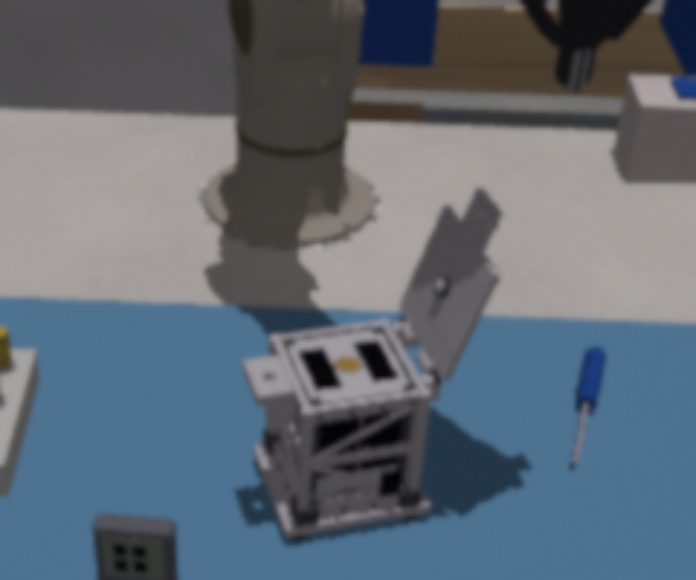

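View pics/wrist1.png

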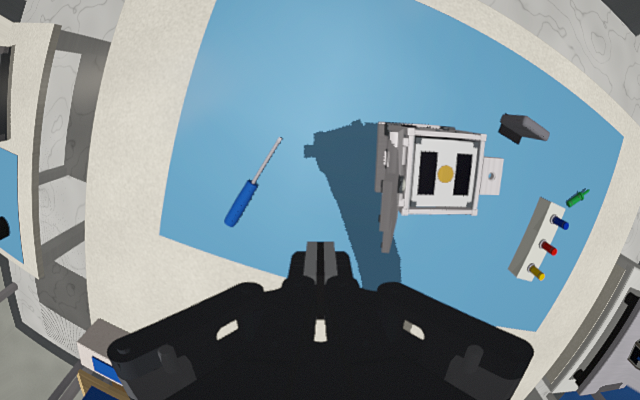

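drive_tool --pt "-0.4 -0.1 -6 0 0 0" --pt "-0.4 -0.1 -12 0 0 0" --pt "-0.4 -0.1 -14 0 0 0" --pt "0.3 -2.2 -14 0 0 0" --pt "0.9 -4.3 -14 0 0 0" --pt "1.6 -6.5 -14 0 0 0" --pt "2.3 -8.7 -14.2 0 0 0" --pt "2.8 -10.2 -14.5 0 0 0" --pt "3.2 -11.6 -14.8 0 0 0" --pt "3.2 -11.6 -14.8 0 0 0"

```text
time: 5.45
eef_pos: [0.5675, 0.118, 0.2846]
tool_rot: [3.103, 0.482, 0.004]
wrist_force: [0.4, -2.1, 7.3]
finger_gap: 0.001
```

```bash
python3 - <<'E'
from h import *
s=monitor.get_state(); print(s['time'],s['eef_pos'],s['wrist_force'])
a=cam('scene')['image'];b=cam('side')['image']
cv2.imwrite('pics/c2.png',np.hstack([cv2.resize(a[80:260,280:430],(380,456)),cv2.resize(b[60:240,240:390],(380,456))]))
E
```

```text
5.45 [0.5674754  0.11802436 0.28460502] [ 0.39891467 -2.09323718  7.30645813]
```

View pics/c2.png

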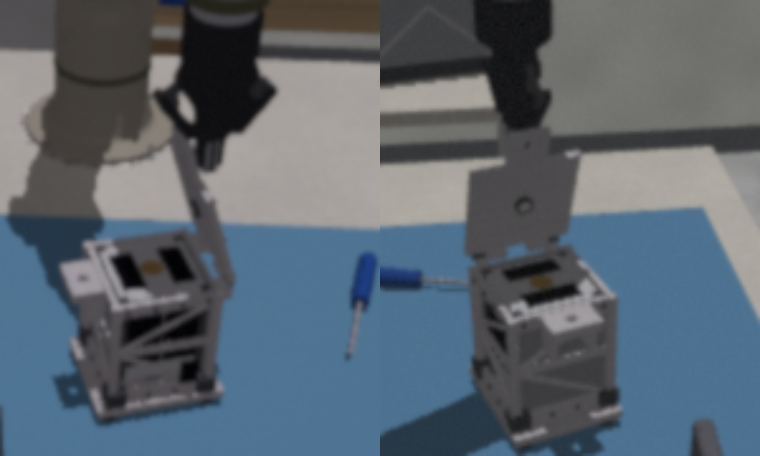

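drive_tool --pt "0.4 -1.3 -0.4 0 0 0" --pt "0.8 -2.6 -1.0 0 0 0" --pt "1.2 -3.8 -1.9 0 0 0" --pt "1.55 -4.9 -2.8 0 0 0" --pt "1.9 -5.9 -3.9 0 0 0" --pt "2.2 -6.8 -5.1 0 0 0" --pt "2.4 -7.7 -6.8 0 0 0" --pt "2.6 -8.2 -8.4 0 0 0" --pt "2.7 -8.4 -9.2 0 0 0" --pt "2.7 -8.4 -9.8 0 0 0" --pt "2.7 -8.4 -9.8 0 0 0"

```text
time: 6.92
eef_pos: [0.5931, 0.0377, 0.185]
tool_rot: [-3.103, -0.49, 0.001]
wrist_force: [-0.1, -0.3, 0.3]
finger_gap: 0.0
```

```bash
python3 - <<'E'
from h import *
s=monitor.get_state(); print(s['time'],s['eef_pos'],s['wrist_force'])
a=cam('scene')['image'];b=cam('side')['image']
cv2.imwrite('pics/c3.png',np.hstack([cv2.resize(a[80:260,280:430],(380,456)),cv2.resize(b[60:240,240:390],(380,456))]))
E
```

```text
6.925 [0.59307175 0.03771047 0.18499941] [-0.05654226 -0.34550655  0.29336618]
```

View pics/c3.png

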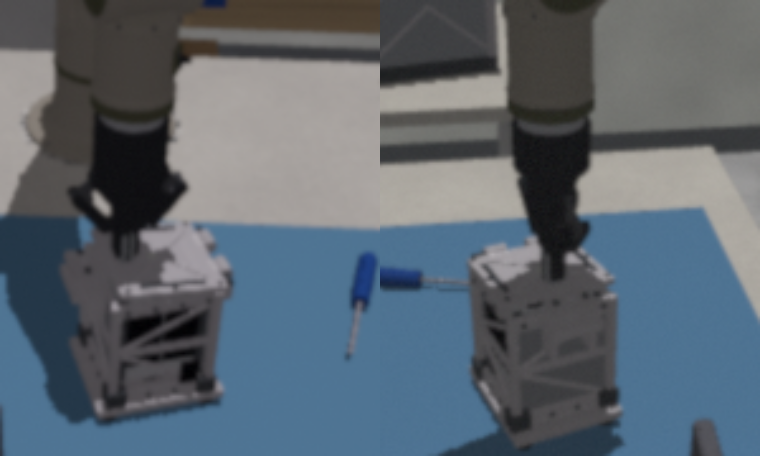

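drive_tool --pt "0 0 -0.3 0 0 0" --pt "0 0 -0.5 0 0 0" --pt "0 0 -0.5 0 0 0"

```text
time: 7.4
eef_pos: [0.5936, 0.0374, 0.1807]
tool_rot: [3.103, 0.49, 0.002]
wrist_force: [0.8, 0.2, 3.6]
finger_gap: 0.006
```

drive_tool --pt "0 0 4 0 0 0" --pt "0 -3 9 0 0 0" --pt "0 -7 13 0 0 0" --pt "0 -10 15 0 0 0" --pt "0 -10 15 0 0 0" --hand 5

```text
time: 8.02
eef_pos: [0.5934, -0.0656, 0.3317]
tool_rot: [3.103, 0.483, 0.003]
wrist_force: [-0.8, 1.4, -0.7]
finger_gap: 0.578
```

```bash
python3 - <<'E'
from h import *
import pickle
s=monitor.get_state(); print(s['time'],s['eef_pos'],s['wrist_force'])
cs={n:cam(n,n+'4.png') for n in ['scene','side','wrist']}; pickle.dump(cs,open('c4.pkl','wb'))
a,b=cs['scene']['image'],cs['side']['image']
cv2.imwrite('pics/c4.png',np.hstack([cv2.resize(a[80:260,280:430],(380,456)),cv2.resize(b[60:240,240:390],(380,456))]))
E
```

```text
8.025 [ 0.59341433 -0.06557873  0.33168956] [-0.80219202  1.40826193 -0.74748918]
```

View pics/c4.png

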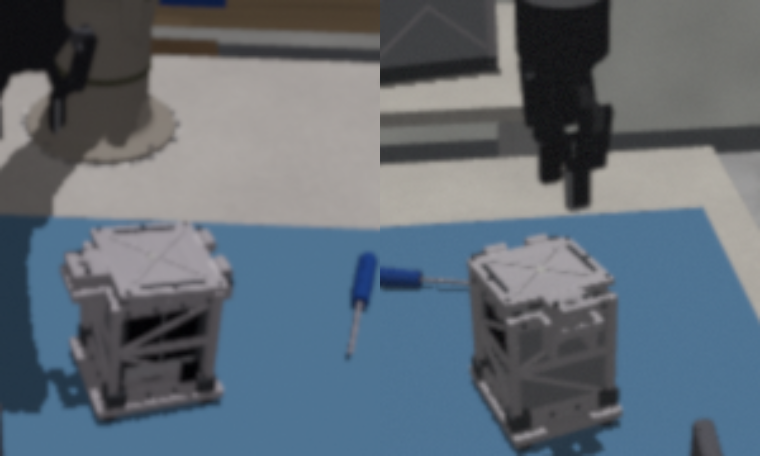

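View pics/wrist4.png

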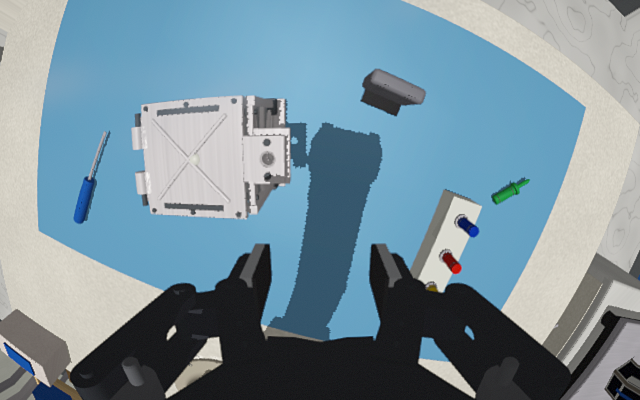

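```bash
python3 - <<'E'
from h import *
import pickle
cs=pickle.load(open('c4.pkl','rb')); c=cs['wrist']; im=c['image']
cv2.imwrite('pics/w4lug.png',cv2.resize(im[135:185,235:300],None,fx=10,fy=10,interpolation=cv2.INTER_CUBIC))
P=pts(c,True); print('lug z',np.nanmedian(P[150:170,255:280,2]))
print(P[158,267],ray(c,267,158,.188,True),ray(c,267,158,.1665,True))
# door plane
Q=P[110:205,155:235].reshape(-1,3);Q=Q[np.isfinite(Q).all(1)]
A=np.c_[Q[:,:2],np.ones(len(Q))]
k=np.linalg.lstsq(A,Q[:,2],rcond=None)[0]; r=Q[:,2]-A@k; Q=Q[abs(r)<.004];k=np.linalg.lstsq(np.c_[Q[:,:2],np.ones(len(Q))],Q[:,2],rcond=None)[0];print('slope',k,np.hypot(*k[:2]))
hsv=cv2.cvtColor(im,cv2.COLOR_BGR2HSV); m=cv2.inRange(hsv,(110,150,40),(130,255,255))>0; m[:, :420]=0;m[:200]=0;m[260:]=0
q=P[m]; print('blue',m.sum(),np.nanmedian(q,0),np.nanmin(q,0),np.nanmax(q,0)); t=q[q[:,2]>.09]; print('top',len(t),t.mean(0), (t.min(0)+t.max(0))/2)
t=np.argwhere(m); print(t.mean(0))
E
```

```text
lug z 0.18537069282165508
[ 0.6022124  -0.00233112  0.16398878] [ 0.60672981 -0.00529039  0.188     ] [ 0.60268486 -0.00264062  0.1665    ]
slope [ 0.02441236 -0.07292075  0.17111795] 0.07689863268973597
blue 197 [ 0.58225102 -0.29119231  0.08588246] [ 0.57316908 -0.30436845  0.05311069] [ 0.58915599 -0.28793075  0.09695534]
top 90 [ 0.58142187 -0.29517353  0.09441271] [ 0.58103203 -0.29634999  0.09363357]
[226.97969543 468.20812183]
```

View pics/w4lug.png

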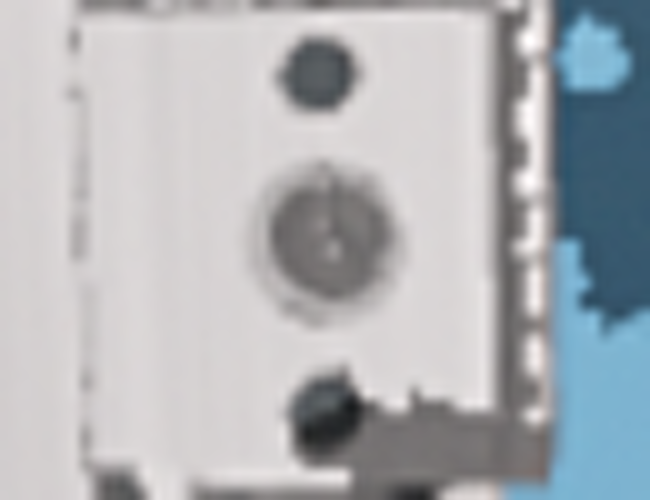

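drive_tool --pt "0 -5 0 0 0 -5" --pt "-0.5 -10 -1 0 0 -10" --pt "-1 -15 -4 0 0 -15" --pt "-1.2 -20 -9 0 0 -17.5" --pt "-1.2 -23.5 -14 0 0 -17.5" --pt "-1.2 -23.5 -17 0 0 -17.5" --pt "-1.2 -23.5 -17 0 0 -17.5" --pt "-1.2 -23.5 -17 0 0 -17.5"

```text
time: 9.18
eef_pos: [0.5822, -0.2962, 0.1611]
tool_rot: [-3.141, -0.015, -0.001]
wrist_force: [-0.2, -0.1, 0.8]
finger_gap: 0.586
```

```bash
python3 - <<'E'
from h import *
s=monitor.get_state(); print(s['time'],s['eef_pos'],s['tool_rot'],s['finger_gap'])
c=cam('wrist','wrist5.png');im=c['image'];P=pts(c,True)
hsv=cv2.cvtColor(im,cv2.COLOR_BGR2HSV); m=cv2.inRange(hsv,(110,150,40),(130,255,255))>0
n,l,st,ce=cv2.connectedComponentsWithStats(m.astype(np.uint8))
for i in range(1,n):
    if st[i,4]>60:
        q=P[l==i]; t=q[q[:,2]>.091]; print(st[i],ce[i],np.nanmedian(q,0).round(4), len(t), ((t.min(0)+t.max(0))/2).round(4) if len(t) else '', t.mean(0) if len(t) else '')
a=cam('side')['image'];cv2.imwrite('pics/s5.png',cv2.resize(a[180:380,220:420],None,fx=3,fy=3))
E
```

```text
9.175 [ 0.58217477 -0.2961558   0.16108722] [-3.14102570e+00 -1.52128101e-02 -1.04486660e-03] 0.5863091490340319
[311 192  24  36 649] [322.4761171  210.25731895] [ 0.5855 -0.2973  0.0943] 430 [ 0.5815 -0.2976  0.0939] [ 0.58215257 -0.29760263  0.09464532]
```

View pics/wrist5.png

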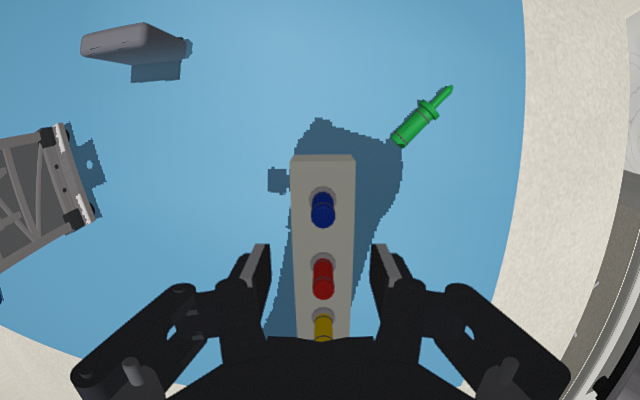

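View pics/s5.png

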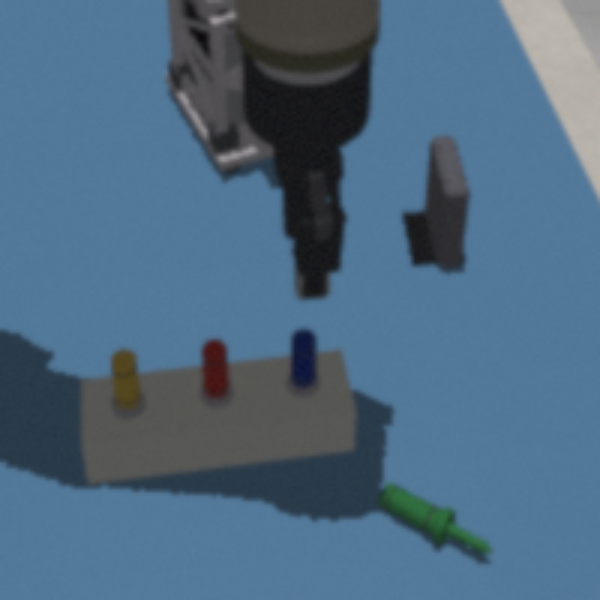

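drive_tool --pt "-0.1 -0.1 -4 0 0 0" --pt "-0.1 -0.1 -8 0 0 0" --pt "-0.1 -0.1 -10.5 0 0 0" --pt "-0.1 -0.1 -10.5 0 0 0"

```text
time: 9.78
eef_pos: [0.5801, -0.2978, 0.055]
tool_rot: [-3.141, -0.014, 0.002]
wrist_force: [-0.4, -0.6, 0.9]
finger_gap: 0.586
```

drive_tool --pt "0 0 0 0 0 0" --pt "0 0 0 0 0 0" --pt "0 0 0 0 0 0" --pt "0 0 0 0 0 0" --hand 0 --force 80

```text
time: 10.28
eef_pos: [0.5812, -0.299, 0.0574]
tool_rot: [3.14, 0.012, 0.004]
wrist_force: [-0.3, -0.1, 5.8]
finger_gap: 0.187
```

```bash
python3 - <<'E'
from h import *
s=monitor.get_state(); print(s['time'],s['eef_pos'],s['tool_rot'],s['finger_gap'],s['wrist_force'])
a=cam('side')['image'];cv2.imwrite('pics/s6.png',cv2.resize(a[230:350,250:400],None,fx=5,fy=5))
E
```

```text
10.275 [ 0.58121626 -0.29901099  0.0573773 ] [3.14038455 0.01193229 0.00431396] 0.18691031019481386 [-0.26478151 -0.13343998  5.79907819]
```

View pics/s6.png

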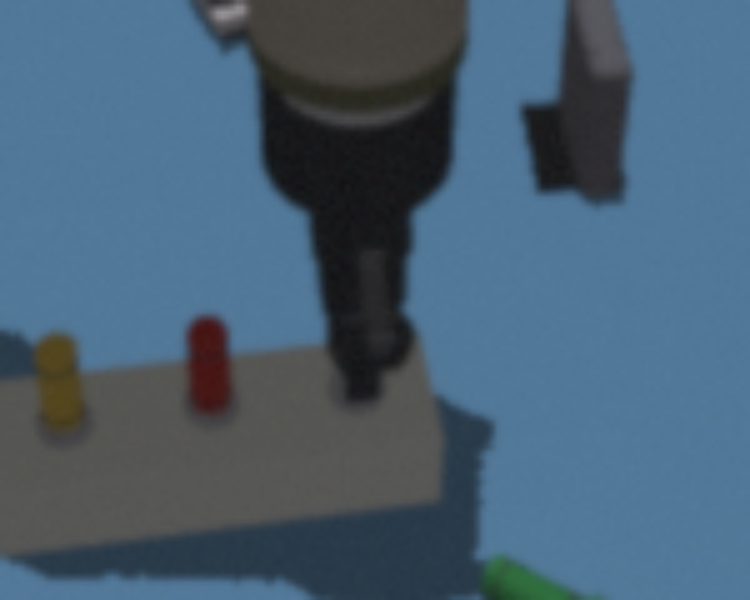

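drive_tool --pt "0 0 2 0 0 0" --pt "0 0 5 0 0 0" --pt "0 0 10 0 0 0" --pt "0 3 15 0 0 0" --pt "0.5 8 20 0 0 0" --pt "1 13 22 0 0 0" --pt "1.5 18 22 0 0 0" --pt "2 22 22 0 0 0" --pt "2.5 26 22 0 0 0" --pt "2.5 29 22 0 0 0" --pt "2.5 29 22 0 0 0" --pt "2.5 29 22 0 0 0"

```text
time: 11.82
eef_pos: [0.605, -0.0095, 0.2764]
tool_rot: [3.141, 0.011, 0.002]
wrist_force: [0.6, 0.4, -1.0]
finger_gap: 0.191
```

```bash
python3 - <<'E'
from h import *
import pickle
s=monitor.get_state(); print(s['time'],s['eef_pos'],s['tool_rot'],s['finger_gap'],s['wrist_force'])
cs={n:cam(n,n+'7.png') for n in ['scene','side','wrist']}; pickle.dump(cs,open('c7.pkl','wb'))
a,b=cs['scene']['image'],cs['side']['image']
cv2.imwrite('pics/c7.png',np.hstack([cv2.resize(a[100:220,260:360],(380,456)),cv2.resize(b[80:200,265:365],(380,456))]))
E
```

```text
11.825 [ 0.60501264 -0.00948989  0.27643883] [3.14086083e+00 1.11862505e-02 1.53925201e-03] 0.1913354610364575 [ 0.6236339   0.38498095 -1.03974608]
```

View pics/c7.png

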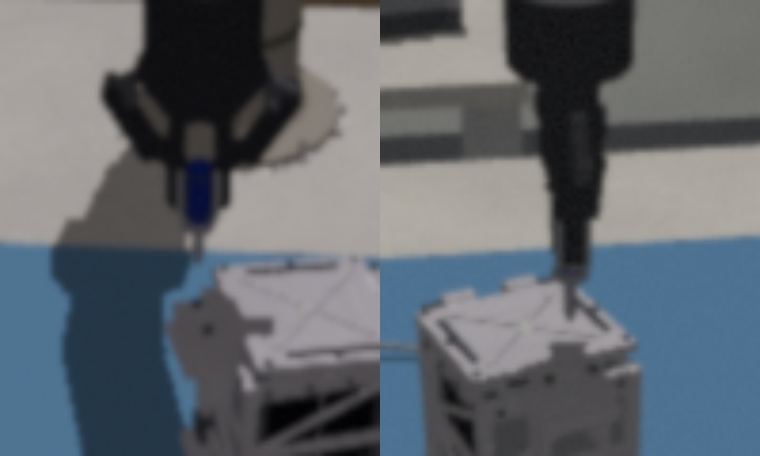

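View pics/wrist7.png

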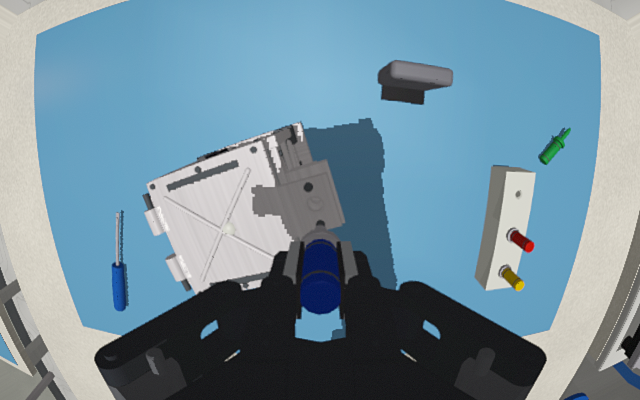

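drive_tool --pt "0.1 0.2 -1.5 0 0 0" --pt "0.1 0.2 -2.8 0 0 0" --pt "0.1 0.2 -2.8 0 0 0" --pt "0.1 0.2 -2.8 0 0 0"

```text
time: 12.48
eef_pos: [0.6062, -0.0066, 0.247]
tool_rot: [-3.142, -0.012, 0.001]
wrist_force: [-1.1, 0.7, -0.5]
finger_gap: 0.19
```

```bash
python3 - <<'E'
from h import *
import pickle
s=monitor.get_state(); print(s['time'],s['eef_pos'],s['tool_rot'],s['finger_gap'],s['wrist_force'])
cs={n:cam(n,n+'8.png') for n in ['scene','side','wrist']}; pickle.dump(cs,open('c8.pkl','wb'))
a,b,w=[cs[k]['image'] for k in ['scene','side','wrist']]
cv2.imwrite('pics/c8.png',np.hstack([cv2.resize(a[155:205,290:335],(396,440),interpolation=cv2.INTER_CUBIC),cv2.resize(b[150:200,295:340],(396,440),interpolation=cv2.INTER_CUBIC)]))
cv2.imwrite('pics/w8.png',cv2.resize(w[150:270,260:400],None,fx=5,fy=5,interpolation=cv2.INTER_CUBIC))
E
```

```text
12.475 [ 0.60620186 -0.00663948  0.24702693] [-3.14152597e+00 -1.20298541e-02  8.05318981e-04] 0.190396698511207 [-1.0681613   0.69505922 -0.49436259]
```

View pics/c8.png

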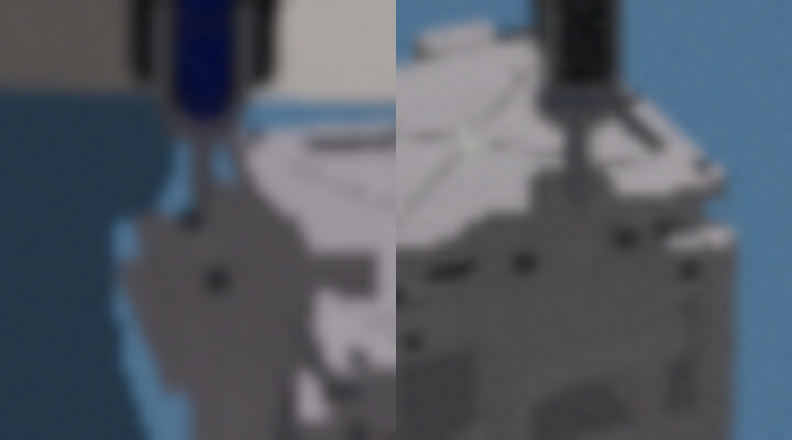

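View pics/w8.png

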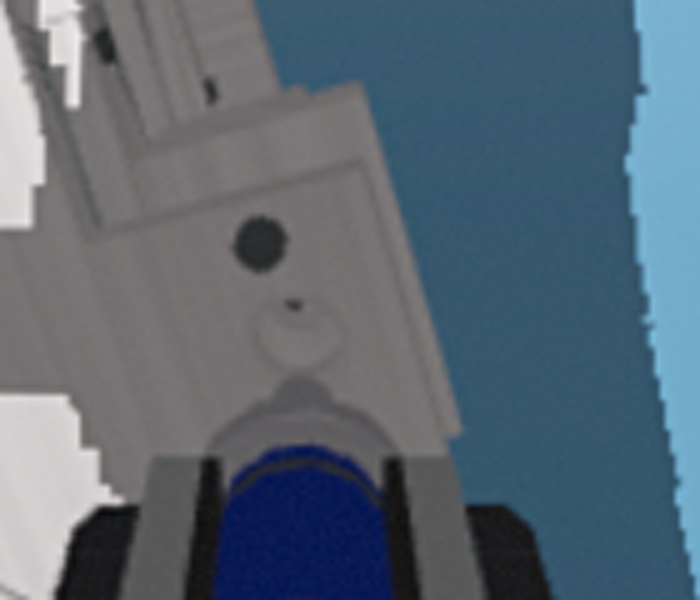

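```bash
python3 - <<'E'
from h import *
import pickle
cs=pickle.load(open('c8.pkl','rb')); c=cs['wrist']
print('lug',ray(c,319.6,216.4,.187,True),'tip',ray(c,320.4,225.5,.2026,True))
P=pts(c,True);print('lug z near',P[222:228,305:310,2].round(4),P[216,330:336,2])
# where would tip appear at hole?
a=cs['scene'];b=cs['side']
print('scene hole pix',a and (290+217/8.8,155+280/8.8),ray(a,290+217/8.8,155+280/8.8,.188))
print('scene tip',ray(a,290+205/8.8,155+212/8.8,.2026))
print('side tip',ray(b,295+577/8.8,150+200/8.8,.2026))
E
```

```text
lug [ 0.60772784 -0.00598862  0.187     ] tip [ 0.60684942 -0.00653839  0.2026    ]
lug z near [[0.1851 0.1847 0.1839 0.1848 0.1855]
 [0.1855 0.1858 0.1855 0.1857 0.1854]
 [0.1849 0.1856 0.1849 0.1854 0.1861]
 [0.1864 0.1845 0.1854 0.1854 0.1858]
 [0.1847 0.185  0.1849 0.1857 0.1852]
 [0.1847 0.186  0.1859 0.1852 0.1847]] [0.1868149  0.18720993 0.18556467 0.18743901 0.1866494  0.18628123]
scene hole pix (314.6590909090909, 186.8181818181818) [0.62285728 0.00065203 0.188     ]
scene tip [ 0.60838664 -0.00380308  0.2026    ]
side tip [ 0.72002912 -0.01792921  0.2026    ]
```

drive_tool --pt "0.1 0 0 0 0 0" --pt "0.1 0 -1.0 0 0 0" --pt "0.1 0 -2.0 0 0 0" --pt "0.1 0 -2.8 0 0 0" --pt "0.1 0 -2.8 0 0 0"

```text
time: 13.25
eef_pos: [0.6067, -0.0066, 0.2183]
tool_rot: [3.142, 0.012, -0.003]
wrist_force: [0.5, 0.2, -0.3]
finger_gap: 0.195
```

drive_tool --pt "0 0 -0.4 0 0 0" --pt "0 0 -0.8 0 0 0" --pt "0 0 -1.2 0 0 0" --pt "0 0 -1.2 0 0 0"

```text
time: 13.75
eef_pos: [0.607, -0.0067, 0.2069]
tool_rot: [3.142, 0.012, -0.001]
wrist_force: [0.1, -0.3, 0.0]
finger_gap: 0.191
```

drive_tool --pt "0 0 -0.4 0 0 0" --pt "0 0 -0.8 0 0 0" --pt "0 0 -1.0 0 0 0" --pt "0 0 -1.0 0 0 0"

```text
time: 14.25
eef_pos: [0.6072, -0.0068, 0.1972]
tool_rot: [3.141, 0.012, -0.0]
wrist_force: [0.4, -0.1, 0.5]
finger_gap: 0.19
```

```bash
python3 - <<'E'
from h import *
import pickle
s=monitor.get_state(); print(s['time'],s['eef_pos'],s['tool_rot'],s['finger_gap'],s['wrist_force'])
cs={n:cam(n,n+'9.png') for n in ['scene','side','wrist']}
a,b,w=[cs[k]['image'] for k in ['scene','side','wrist']]
cv2.imwrite('pics/c9.png',np.hstack([cv2.resize(a[140:215,280:347],(396,440),interpolation=cv2.INTER_CUBIC),cv2.resize(b[135:210,285:352],(396,440),interpolation=cv2.INTER_CUBIC)]))
cv2.imwrite('pics/w9.png',cv2.resize(w[150:270,260:400],None,fx=5,fy=5,interpolation=cv2.INTER_CUBIC))
E
```

```text
14.25 [ 0.60721776 -0.00675963  0.19722208] [ 3.14149337e+00  1.18065897e-02 -2.36746501e-05] 0.18956355329605326 [ 0.35919401 -0.09997416  0.4863665 ]
```

View pics/c9.png

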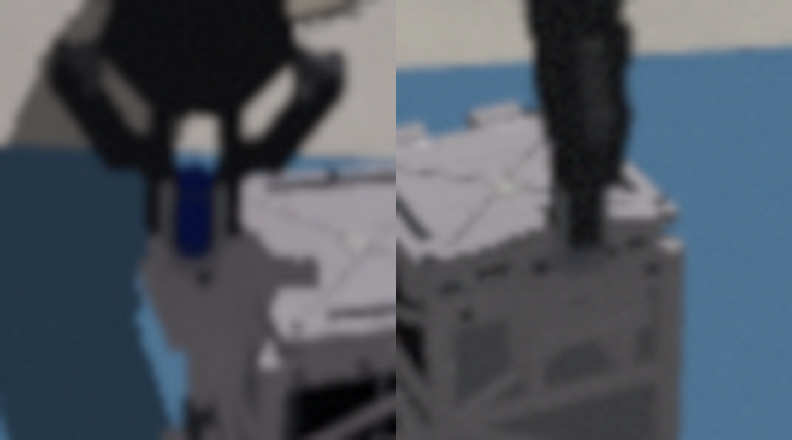

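View pics/w9.png

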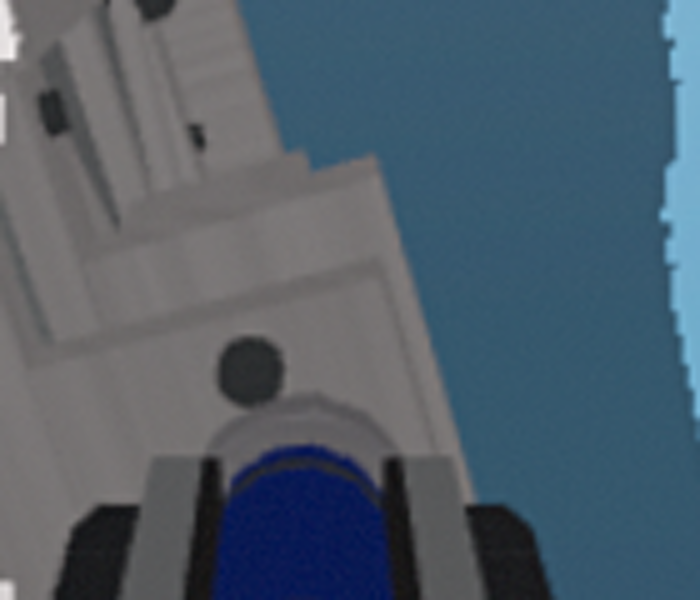

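drive_tool --pt "0 0 -0.3 0 0 0" --pt "0 0 -0.6 0 0 0" --pt "0 0 -0.8 0 0 0" --pt "0 0 -0.8 0 0 0"

```text
time: 14.9
eef_pos: [0.6074, -0.0071, 0.1893]
tool_rot: [3.141, 0.012, 0.001]
wrist_force: [-0.3, -1.3, 3.6]
finger_gap: 0.19
```

drive_tool --pt "0 0 -0.2 0 0 0" --pt "0 0 -0.3 0 0 0" --pt "0 0 -0.3 0 0 0"

```text
time: 15.28
eef_pos: [0.6074, -0.0071, 0.1868]
tool_rot: [3.141, 0.011, 0.001]
wrist_force: [-1.2, -2.7, 8.7]
finger_gap: 0.186
```

drive_tool --pt "0 0 -0.2 0 0 0" --pt "0 0 -0.3 0 0 0" --pt "0 0 -0.3 0 0 0" --pt "0 0 -0.3 0 0 0"

```text
time: 15.78
eef_pos: [0.6076, -0.0071, 0.1864]
tool_rot: [3.141, 0.011, 0.004]
wrist_force: [-8.8, -3.0, 32.4]
finger_gap: 0.19
```

drive_tool --pt "0 0 0.1 0 0 0" --pt "0 0 0.1 0 0 0" --pt "0 0 0.1 0 0 0"

```text
time: 16.15
eef_pos: [0.6075, -0.0071, 0.1866]
tool_rot: [3.141, 0.011, 0.003]
wrist_force: [-6.2, -2.6, 23.7]
finger_gap: 0.188
```

```bash
python3 - <<'E'
from h import *
s=monitor.get_state(); print(s['time'],s['eef_pos'],s['tool_rot'],s['finger_gap'],s['wrist_force'])
cs={n:cam(n,n+'10.png') for n in ['scene','side','wrist']}
a,b,w=[cs[k]['image'] for k in ['scene','side','wrist']]
cv2.imwrite('pics/c10.png',np.hstack([cv2.resize(a[140:215,280:400],(400,250),interpolation=cv2.INTER_CUBIC),cv2.resize(b[125:200,255:375],(400,250),interpolation=cv2.INTER_CUBIC)]))
cv2.imwrite('pics/w10.png',cv2.resize(w[150:270,230:400],None,fx=4.5,fy=4.5,interpolation=cv2.INTER_CUBIC))
al=np.radians(17.6); xh=np.array([-np.sin(al),np.cos(al)]);yh=np.array([-np.cos(al),-np.sin(al)]);hg=np.array([.561,.137])
for n in cs:
    P=pts(cs[n],n=='wrist').reshape(-1,3);P=P[np.isfinite(P).all(1)]
    u=-(P[:,:2]-hg)@xh;t=(P[:,:2]-hg)@yh
    m=(u>.02)&(u<.115)&(abs(t)<.05)&(abs(P[:,2]-.178)<.012)
    if m.sum()<50: print(n,m.sum());continue
    uu=u[m];z=P[m,2]
    k=np.polyfit(uu,z,1); e=abs(z-np.polyval(k,uu))<.004; k=np.polyfit(uu[e],z[e],1)
    print(n,m.sum(),'slope',k[0].round(4),'z at .02,.11',np.polyval(k,[.02,.11]).round(4))
E
```

```text
16.15 [ 0.60754932 -0.00711807  0.18658779] [3.14081164e+00 1.11618358e-02 3.13730778e-03] 0.18786104927590264 [-6.24456861 -2.61251876 23.71920525]
scene 757 slope 0.0043 z at .02,.11 [0.1752 0.1756]
side 508 slope -0.0072 z at .02,.11 [0.1751 0.1744]
wrist 12487 slope -0.0018 z at .02,.11 [0.1747 0.1745]
```

View pics/c10.png

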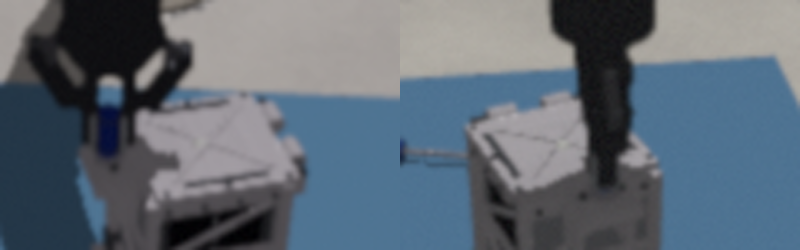

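View pics/w10.png

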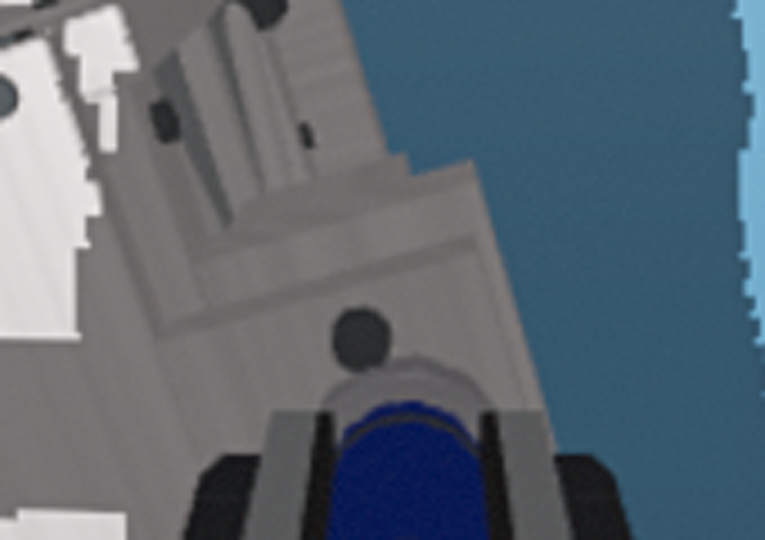

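drive_tool --pt "0 0 0 0 0 0" --pt "0 0 0 0 0 0" --pt "0 0 0 0 0 0" --pt "0 0 0 0 0 0" --pt "0 0 0 0 0 0" --pt "0 0 0 0 0 0"

```text
time: 17.05
eef_pos: [0.6075, -0.0071, 0.1866]
tool_rot: [3.141, 0.011, 0.003]
wrist_force: [-6.1, -3.3, 24.0]
finger_gap: 0.191
```

```bash
python3 - <<'E'
from h import *
s=monitor.get_state(); print(s['time'],s['eef_pos'],s['finger_gap'],s['wrist_force'])
print(hand_in())
E
```

```text
17.05 [ 0.60753572 -0.00712813  0.18657758] 0.19139740100586902 [-6.11052617 -3.28108752 23.96184182]
the job is handed in; nothing more can be done
None
```

The door is shut and the job is handed in at 17 s. The gripper still holds the blue pin and presses the door down with it at about 24 N.

I swung the door down from behind with the closed fingers until the satellite's spring pushed back. Then I took the blue pin from the rack and lowered it through the lug hole and the bracket hole. I pressed with its shoulder until the force rose sharply, from 9 to 32 N over 0.4 mm, then eased off slightly.

- **Door shut:** in the wrist depth image the door's outer face is level at 174.5 mm, which is the shut height, with a slope of about −0.002 rad. The scene and side cameras gave +0.004 and −0.007 rad, which is within their noise.
- **Holding:** position, force and grip stayed steady over the last 0.75 s before I handed in.
- **Sideways load:** about 7 N of sideways force remains at the wrist, so the pin may be leaning slightly against the side of the hole.
- **Other items:** after the pin was lifted out, the red and yellow pins, the green look-alike, the driver and the hygrometer looked undisturbed. The gripper stayed on the outer side of the door, away from the satellite.

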